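# Turn the cast paving roundel over onto the diorama with a spatula

## Task

The round plaster paving piece lies face down on the bench in front of the diorama board. Using the spatula, turn it over onto the board so that its bevelled, patterned face is up, then push it across the board with the spatula until it sits fully home in the open stone kerb; never touch it with the gripper or arm. Finally lay the spatula down flat on the bench, clear of the board, and leave the models and jars around where they are.

Things in the scene. Friction and masses are not known exactly. Their poses are not given: they have to be found in the camera images.
- disc_center (a point): Loose plaster paving roundel, 90 mm diameter, 10 mm thick, about 130 g; point at its centre, half-way through. z axis points out of the plain, sharp-edged back: up at the start, down when turned over. The other side is the face, with faint rings and a bevel (72 mm diameter at the face, to the rim 4 mm deeper), so face down its rim stands 4 mm clear of the bench and a thin blade fits under.
- disc: The same roundel; origin at the centre of its face. It starts off the board, its centre 60 to 85 mm before the board's front edge.
- board: Fixed cork-topped board, 290 mm wide (x), 270 mm deep (y), 10 mm thick; its front edge is a sheer 10 mm step up from the bench and can serve as a stop to tip the roundel over. Origin on the bench at the middle of the front edge; +y runs into the board, top surface at z = 10 mm. A model house (70 x 100 mm, 120 mm high) is fixed on it, centred at x = 105, y = 205 mm.
- seat_center (a point): Where the roundel's centre belongs: centre of a fixed stone kerb (7 mm high, 8 mm thick) on the board top, a half ring of 47.5 mm inner radius closed on its +y side and open on its -y side, where splayed ends widen the mouth. The point is 5 mm above the board top, 130 to 140 mm in from the board's front edge; x runs across the mouth, +y into the kerb.
- spatula_grip (a point): Cranked spatula, loose, 120 g, standing on its flat blade: point in the wooden handle, 52 mm above the blade's underside. The handle is a level bar 20 mm wide (x), 18 mm high, reaching from 28 mm in front of this point to 62 mm behind it; +y points along the handle towards the blade tip, z up. A thin neck drops from the handle's front end to the blade's rear.
- spatula_tip (a point): Middle of the blade's straight front edge, on its underside, 122.5 mm ahead (+y) of and 52 mm below spatula_grip. The steel blade is 60 mm wide (x), 95 mm long (y, behind this point) and 2 mm thick, stiff.
- spatula: The whole spatula; origin under the middle of the blade, on its underside, 47.5 mm behind the tip; z up when it lies flat.
- tree: Loose model fir on the board, 44 mm wide, 95 mm high; origin under its foot. To be left alone.
- car: Loose model car on the board, 22 x 52 mm, 20 mm high; origin under its centre. To be left alone.
- coach: Loose model railway coach on the bench, 38 x 134 mm, 44 mm high; origin under its centre. To be left alone.
- paint_jar: Loose paint jar, 36 mm diameter, 45 mm high; origin under its centre. To be left alone.
- glue: Loose glue bottle, 40 mm diameter, 110 mm high; origin under its centre. To be left alone.
Things that resemble listed ones, but are neither listed nor needed, are in the scene too. Leave any orange look-alike of the spatula alone.

How it is judged:
By the outcome, as a careful person would: the job done as asked, in the order asked, and still so for the second after the job is handed in, with the robot touching nothing.
It also fails if it takes over 67 s, if anything falls off the work surface, if the arm or the gripper's body presses on something with over 40 N, if the wrist force passes 120 N, or if a joint passes its speed limit or range.

## Robot

A 7-joint arm with a two-finger parallel gripper is mounted at the origin on the work surface. World frame = base frame: x ahead of the robot, y to its left, z up, the work surface at z = 0. Lengths are in mm, angles in rad, forces in N, time in s.
With the tool pointing down it reaches from about 400 to 875 mm from the base axis. Payload 4.4 kg.
Tool frame: the origin (TCP) lies on the centre line of the jaws, within the pads' length; the fingertips stand 19 mm ahead of it and the grasp point (between the pads) is the TCP; z points along the fingers, y is the line along which they close (so a half turn about z gives the same grasp; the last joint's range is limited). The gripper opens to 85 mm and grips with 20 to 120 N. Pads are 22 mm wide; open, the fingers measure 114 mm over their backs; the gripper's body (76 mm by 85 mm) begins 54 mm behind the grasp point. The pads swing forward as they close: fully open they stand 13 mm farther back than shut.
Start: joints at [1.277, 0.628, 0.038, 1.517, -0.027, 0.996, -0.02], TCP at [146.82, -633.215, 218.513] pointing down, gripper open.
Joint ranges: [-3.06, 3.06], [-0.37, 2.12], [-1.25, 1.32], [0.18, 2.47], [-1.1, 4.24], [0.23, 1.98], [-2.94, 2.94]. Speed limits (rad/s): [2.57, 2.57, 3.14, 3.14, 3.14, 3.14, 3.14].

## Interface

Orientations are given as [roll, pitch, yaw] about the fixed x, y, z axes, in that order (R = Rz(yaw) Ry(pitch) Rx(roll)).
In Python, from cell import ctrl, viewer, silhouettes gives the robot as it stands.
- The arm moves only by the shell command python3 -m creep 'ROWS'. ROWS is JSON, a list of rows, each an object with "jaw": the gripper command: -1 is shut, 1 is fully open, values between are in proportion; "xyz": the shift along the tool's x, y, z in mm, a list of three; "angular": the turn, a rotation vector about the tool's x, y, z in rad, a list of three. In form: [{"jaw": jaw, "xyz": [tx, ty, tz], "angular": [rx, ry, rz]}, ...]. A call has 1 to 12 rows; each row is the pose to reach, as a shift and turn from the pose commanded when the call began, along the tool's axes at that moment; what a row does not reach only later rows make up. A row lasts 1/8 s, in which the tool goes at most 62.5 mm and 10.7 degrees, less where a joint would pass 70% of its speed; a pose out of reach is approached as far as the arm can. A call with a gripper value outside its range is refused whole. The fingers move at their own pace and stop on an object; the grip force is fixed at half the most. Time passes only in rows, so rows that repeat a pose let the fingers close. It gives the time, the measured TCP pose, the force, the opening and the grip force at its end, in the units of the state.
- ctrl.read_state(): the state, without advancing time (a new reading comes with each control period).
- viewer.get_image(name): name is "scene" or "top" or "wrist"; returns (picture, depth): 384x512x3 uint8, red, green, blue; 384x512 float32, mm along the optical axis (not along the pixel's ray), 0 where there is no reading.
- viewer.camera_model(name): a dict with "fx", "fy", "cx", "cy" (pixels), "T" (4x4, takes a point from camera to world coordinates). Camera axes: x right, y down, z forward; pixel columns grow to the right and rows downward; lengths in mm; the calibration is good to about 2 mm. The wrist camera is an equidistant fisheye: a pixel r from the principal point sees the ray r / f radians off the axis. A picture is of the moment at which its call begins: read the wrist's pose just before it. camera_model takes no time and is no camera call; for the wrist camera it gives the pose at the moment of the call.
- ctrl.finish_job(): hands the job in; it is judged then, once.
Trained networks look in the newest picture that a camera, given by its name, has taken for a name from the list of things; names that differ only in an ending like _2 or _b are one class to them, and where a whole thing is asked for, a point or a joint stands for the part that bears it (a point fixed in the world has none). Each returns a list of dicts, best first, with "score" (0 to 1); they miss things now and then, are a little off and sometimes report something else, mostly with a low value. They report only what shows in the picture. A call takes as long as a camera call. They do not tell look-alikes from the thing itself.
- silhouettes(camera, target): "pixels" (384x512 bool, what is visible of it) and "xy" ([column, row] in pixels, amid what is visible of it).
The state is a dict: "clock": time; "qpos": joint angles; "qd": joint speeds; "tau": joint torques, N m; "eef_pos": TCP position; "tool_rot": TCP orientation; "force": force on the tool from outside, world axes, zero at the start; "torque": the same for the moment, N m; "width": finger opening in mm; "gripper_force": force on a finger pad.
Only numpy, scipy, OpenCV 4.12 (cv2) and the standard library are available. Lean on these libraries where they do the work, as an engineer would, in place of code of your own. Each camera call takes 0.05 s, during which the arm holds its last target. There are 200 camera calls.

## Working session

There is one attempt and no reset: what is moved stays moved. The work goes in short steps, Python scripts to look and compute and a shell command to move; the robot and the scene stay as the last step left them, time stands still between calls to the robot, and variables do not carry over. Pictures are saved under pics/ and viewed, at most 11 in all, crops included, and the job is handed in when it is done.

```bash
mkdir -p pics; ls; cat > h.py <<'E'
import numpy as np, cv2
from scipy.spatial.transform import Rotation as R
from cell import ctrl, viewer, silhouettes
def cloud(cam, depth):
    m=viewer.camera_model(cam); v,u=np.mgrid[:384,:512]
    P=np.stack([(u-m['cx'])/m['fx']*depth,(v-m['cy'])/m['fy']*depth,depth],-1)
    return P@m['T'][:3,:3].T+m['T'][:3,3]
def proj(cam,p):
    m=viewer.camera_model(cam); T=np.linalg.inv(m['T']); q=T[:3,:3]@np.array(p)+T[:3,3]
    return q[0]/q[2]*m['fx']+m['cx'], q[1]/q[2]*m['fy']+m['cy']
E
cat > a.py <<'E'
from h import *
s=ctrl.read_state(); print(s)
for c in ['scene','top']:
    img,d=viewer.get_image(c); cv2.imwrite(f'pics/{c}0.png',img[:,:,::-1]); np.save(f'{c}0.npy',d)
    m=viewer.camera_model(c); m={k:np.array(v) for k,v in m.items()}
    print(c,{k:v.round(2).tolist() for k,v in m.items()})
    W=cloud(c,d)
    for t in ['disc','board','spatula','seat_center','spatula_grip','spatula_tip','tree','car','coach','paint_jar','glue']:
        for r in silhouettes(c,t)[:3]:
            p=r['pixels']&(d>0); 
            if p.sum()==0: print(t,r['xy']);continue
            print(t,round(r['score'],2),np.round(r['xy']),'n',p.sum(),'med',np.median(W[p],0).round(),'min',W[p].min(0).round(),'max',W[p].max(0).round())
E
python3 a.py; python3 -c "
import cv2;a=cv2.imread('pics/top0.png');cv2.imwrite('pics/top0b.png',cv2.resize(a,(800,600)))"
```

```text
pics
{'clock': 0.0, 'qpos': array([ 1.2771814 ,  0.62937588,  0.03838577,  1.51836125, -0.02694206,
        0.99630749, -0.01999835]), 'qd': array([-1.34536931e-03,  1.07152857e-03,  9.14208545e-04, -2.47584553e-04,
       -4.73903501e-04, -6.94829968e-04, -9.53863458e-05]), 'tau': array([ 1.78498358e-04, -5.63389099e+01,  1.22605585e+00, -1.93441057e+01,
        1.09418220e-02,  1.05600359e-02,  8.63853586e-06]), 'eef_pos': array([ 146.6976987 , -632.55920169,  217.57098689]), 'tool_rot': array([-3.13965771e+00,  4.26253342e-05,  2.27893752e-01]), 'force': array([-0.7630979 ,  0.23054805, -0.25390256]), 'torque': array([-0.01593419,  0.03585938, -0.02666424]), 'gripper_force': 0.0, 'width': 85.44816680599553}
scene {'fx': 362.37, 'fy': 362.37, 'cx': 255.0, 'cy': 198.03, 'T': [[-0.32, 0.75, -0.58, 1025.37], [0.95, 0.26, -0.2, 63.99], [-0.0, -0.61, -0.79, 790.02], [0.0, 0.0, 0.0, 1.0]]}
disc 0.73 [258. 237.] n 882 med [566. -87.   9.] min [ 519. -135.   -1.] max [609. -43.  13.]
board 0.74 [342. 256.] n 10821 med [573. 126.  10.] min [362. -40.  -2.] max [691. 276. 133.]
spatula 0.93 
[... 2925 characters left out ...]
7.   67.]
spatula_tip 0.78 [399. 273.] n 1147 med [ 298. -496.    3.] min [ 257. -611.   -6.] max [ 347. -430.   68.]
tree 0.69 [148. 229.] n 199 med [415. 127.  58.] min [398. 113.   8.] max [436. 149. 109.]
car 0.73 [188. 226.] n 205 med [427.  36.  25.] min [412.   9.   4.] max [443.  64.  35.]
car 0.66 [324.  90.] n 285 med [ 762. -313.   73.] min [ 749. -336.   10.] max [ 787. -298.  115.]
coach 0.57 [311. 259.] n 815 med [ 339. -270.   44.] min [ 316. -338.   36.] max [ 362. -204.   50.]
paint_jar 0.65 [248. 106.] n 213 med [ 727. -114.   42.] min [ 714. -132.   -6.] max [764. -98.  50.]
glue 0.65 [324.  90.] n 305 med [ 762. -313.   72.] min [ 749. -350.   -4.] max [ 814. -298.  115.]
```

View pics/top0b.png

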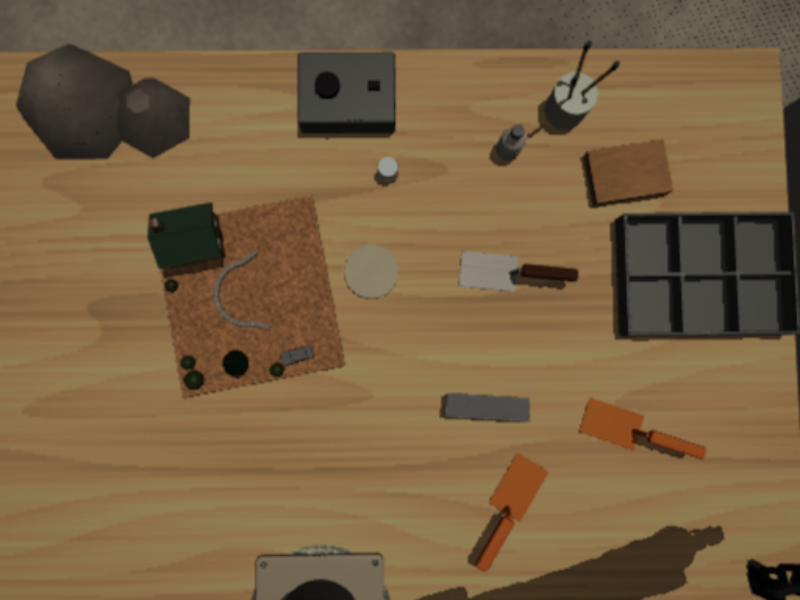

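View pics/scene0.png

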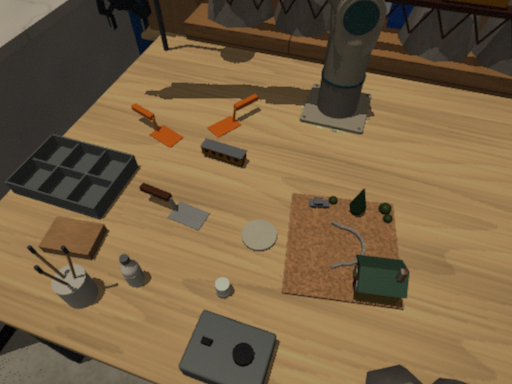

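Candidates for the spatula in the top picture (800x600): the steel blade with dark wooden handle at (515,272), the orange one at (640,430) and the orange one at (510,510). I choose the steel one, whose tip already points at the roundel at (371,271). The board is at (250,297), the kerb at (240,290), opening right towards the bench.

```bash
cat > b.py <<'E'
from h import *
for c in ['top','scene']:
    img,d=viewer.get_image(c); W=cloud(c,d)
    def best(t,near,pos=None):
        rs=silhouettes(c,t)
        rs=[r for r in rs if np.linalg.norm(np.median(W[r['pixels']],0)[:2]-near)<80]
        return rs[0]['pixels'] if rs else None
    hand=None
    # spatula: handle pts z 50..66, blade pts via sat/brightness
    x,y,z=W[...,0],W[...,1],W[...,2]
    roi=(x>500)&(x<620)&(y>-440)&(y<-220)
    h=roi&(z>46)&(z<75)
    P=W[h][:,:2]; m=P.mean(0); u,s,vt=np.linalg.svd(P-m); a=vt[0]*np.sign(vt[0][1]); t=(P-m)@a
    print(c,'handle mean',m.round(1),'dir',a.round(3),'yawdeg',np.degrees(np.arctan2(-a[0],a[1])).round(2),'ext',t.min().round(1),t.max().round(1),'z',np.median(z[h]).round(1))
    S=best('spatula',np.array([560,-300]))
    hsv=cv2.cvtColor(img,cv2.COLOR_RGB2HSV)
    bl=roi&(hsv[...,1]<60)&(hsv[...,2]>90)&(z<15)
    n,l,st,ce=cv2.connectedComponentsWithStats(bl.astype(np.uint8)); k=1+np.argmax(st[1:,4]); bl=l==k
    m_=viewer.camera_model(c)
    T=np.array(m_['T'])
    def flat(mask,zz):
        v,u=np.nonzero(mask); r=np.stack([(u-m_['cx'])/m_['fx'],(v-m_['cy'])/m_['fy'],np.ones(len(u))],1)@T[:3,:3].T
        return T[:2,3]+r[:,:2]*((zz-T[2,3])/r[:,2])[:,None]
    B=flat(bl,2).astype(np.float32); print(' blade rect',cv2.minAreaRect(B),'n',len(B))
    D=best('disc',np.array([564,-86]))
    if D is not None:
        Q=flat(D,9).astype(np.float32); cc,_,_=[*cv2.fitEllipse(cv2.convexHull(Q))]; print(' disc ',Q.mean(0).round(1),cv2.fitEllipse(cv2.convexHull(Q)))
    # kerb
    kb=(z>13)&(z<22)&(x>455)&(x<610)&(y>60)&(y<190)&(hsv[...,1]<80)
    K=flat(kb,17); np.save(f'k_{c}.npy',K)
    from scipy.optimize import least_squares
    f=lambda p:np.hypot(K[:,0]-p[0],K[:,1]-p[1])-51.5
    r=least_squares(f,[530,115],loss='soft_l1',f_scale=2); print(' kerb',r.x.round(1),len(K),np.abs(r.fun).mean())
    bm=(hsv[...,0]<12)&(hsv[...,1]>90)&(x>340)&(x<720)&(y>-70)&(y<290)
    n,l,st,ce=cv2.connectedComponentsWithStats(bm.astype(np.uint8)); k=1+np.argmax(st[1:,4]); bm=l==k
    F=flat(bm,10); e=[]
    for xx in range(440,680,10):
        q=F[np.abs(F[:,0]-xx)<5]
        if len(q)>5: e.append((xx,np.percentile(q[:,1],1)))
    e=np.array(e); pf=np.polyfit(e[:,0],e[:,1],1); print(' front edge y=',pf.round(3),'resid',np.abs(np.polyval(pf,e[:,0])-e[:,1]).mean(), 'deg',np.degrees(np.arctan(pf[0])))
    print(' rect',cv2.minAreaRect(F.astype(np.float32)))
    if c=='top':
        cr=img[140:210,200:400][:,:,::-1]; cv2.imwrite('pics/crop.png',cv2.resize(cr,(800,280),interpolation=cv2.INTER_CUBIC))
s=ctrl.read_state();print(s['clock'])
E
python3 b.py
```

```text
top handle mean [ 553.1 -372. ] dir [0.105 0.995] yawdeg -6.01 ext -47.3 47.8 z 59.9
 blade rect ((562.1407470703125, -282.7843322753906), (93.47420501708984, 58.42327880859375), 83.84226989746094) n 752
 disc  [564.9 -86.1] ((565.0856323242188, -86.26469421386719), (85.48128509521484, 87.99708557128906), 84.63311767578125)
 kerb [528.9 116.9] 186 3.191190670400639
 front edge y= [   0.785 -235.352] resid 1.4210854715202004e-13 deg 38.12655539161795
 rect ((642.90771484375, 276.4739990234375), (20.63477897644043, 8.445079803466797), 38.52181625366211)
scene handle mean [ 556.6 -371.5] dir [0.102 0.995] yawdeg -5.88 ext -49.4 46.1 z 58.9
 blade rect ((562.3387451171875, -282.9915771484375), (93.0206069946289, 57.89079666137695), 83.58015441894531) n 611
 disc  [565.6 -87.1] ((564.8477172851562, -87.58045196533203), (85.08097076416016, 91.67433166503906), 120.3673095703125)
 kerb [529.8 116.7] 239 3.7312482416567376
 front edge y= [-2.31000e-01  3.97341e+02] resid 1.5088624519183327 deg -12.983080439054138
 rect ((558.8314819335938, 271.3150939941406), (8.186674118041992, 33.426876068115234), 79.83658599853516)
1.5
```

View pics/crop.png

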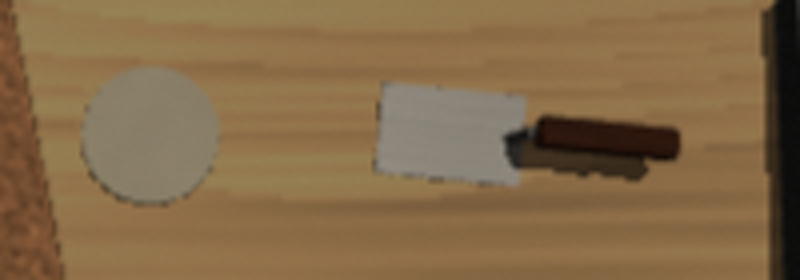

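The crop shows the steel blade at (450,135), its wooden handle at (610,138) and the roundel at (150,135) — the right spatula.

```bash
cat >> h.py <<'E'
def flatpx(cam,uv,zz):
    m=viewer.camera_model(cam);T=np.array(m['T']);uv=np.atleast_2d(uv)
    r=np.stack([(uv[:,0]-m['cx'])/m['fx'],(uv[:,1]-m['cy'])/m['fy'],np.ones(len(uv))],1)@T[:3,:3].T
    return T[:2,3]+r[:,:2]*((zz-T[2,3])/r[:,2])[:,None]
def go(p,yaw,nose=0):
    "shift/turn from measured pose to TCP p, tool x along heading yaw; nose>0 = tip up (rad)"
    s=ctrl.read_state(); Rc=R.from_euler('xyz',s['tool_rot'])
    Rt=R.from_euler('z',yaw)*R.from_euler('y',-nose)*R.from_euler('x',np.pi)
    print('xyz',Rc.inv().apply(np.array(p)-s['eef_pos']).round(1).tolist(),'ang',(Rc.inv()*Rt).as_rotvec().round(4).tolist(),'| pose',s['eef_pos'].round(1),s['tool_rot'].round(4),'F',s['force'].round(1),'w',round(s['width'],1),'t',round(s['clock'],2))
E
python3 - <<'E'
from h import *
img=cv2.imread('pics/top0.png'); c=flatpx('top',np.array([[314,197],[344,365],[184,397]])*.64,10); print(c)
e=c[0]-c[1]; print('edge deg',np.degrees(np.arctan2(e[1],e[0])), np.linalg.norm(e),'side',np.linalg.norm(c[2]-c[1]))
# refine: cork colour transition row by row near front edge
d=np.load('top0.npy'); hsv=cv2.cvtColor(img,cv2.COLOR_BGR2LAB).astype(float)
g=cv2.GaussianBlur(hsv[...,0]-1.0*hsv[...,1],(0,0),1.5); pts=[]
for v in range(135,228,3):
    u0=201+(v-126)*(19/107.6); u=np.arange(int(u0)-8,int(u0)+9); gr=np.abs(np.diff(g[v,u])); k=gr.argmax(); pts.append((u[k]+.5,v))
w=flatpx('top',np.array(pts),10); p=np.polyfit(w[:,0],w[:,1],1); res=w[:,1]-np.polyval(p,w[:,0]); ok=np.abs(res)<3
p=np.polyfit(w[ok,0],w[ok,1],1); print('edge',p,np.degrees(np.arctan(p[0])),ok.mean())
n=np.array([-p[0],1])/np.hypot(1,p[0]); 
for q in ([565,-87],[529.3,116.8]): print('dist to edge',n@(np.array(q)-[0,p[1]]))
print('n',n,'lateral',np.array([n[1],-n[0]])@(np.array([565,-87])-np.array([529.3,116.8])))
go([555,-357,150],1.466)
E
```

```text
[[688.07523511   7.22616855]
 [407.0773204  -41.47893665]
 [357.76204094 220.19301072]]
edge deg 9.833326415733067 285.18768442531854 side 266.2784347850305
edge [   0.18965775 -120.30597881] 10.739039663852399 1.0
dist to edge -72.55723419821985
dist to edge 134.32562358553702
n [-0.1863361   0.98248606] lateral -2.900543953438181
xyz [460.0, -176.9, 68.5] ang [-0.0, -0.0, -1.2381] | pose [ 146.8 -633.2  218.5] [-3.1416 -0.      0.2279] F [ 0.3  0.2 -1. ] w 85.3 t 1.5
```

```bash
python3 -m creep '[{"jaw":0,"xyz":[57,-22,8.5],"angular":[0,0,-0.155]},{"jaw":0,"xyz":[115,-44,17],"angular":[0,0,-0.31]},{"jaw":0,"xyz":[172,-66,25],"angular":[0,0,-0.465]},{"jaw":0,"xyz":[230,-88,34],"angular":[0,0,-0.62]},{"jaw":0,"xyz":[287,-110,43],"angular":[0,0,-0.775]},{"jaw":0,"xyz":[345,-133,51],"angular":[0,0,-0.93]},{"jaw":0,"xyz":[402,-155,60],"angular":[0,0,-1.08]},{"jaw":0,"xyz":[460,-177,68],"angular":[0,0,-1.238]},{"jaw":0,"xyz":[460,-177,68],"angular":[0,0,-1.238]},{"jaw":0,"xyz":[460,-177,68],"angular":[0,0,-1.238]}]'
python3 - <<'E'
from h import *
img,d=viewer.get_image('wrist'); cv2.imwrite('pics/w1.png',img[:,:,::-1])
m=viewer.camera_model('wrist'); T=np.array(m['T']); print({k:np.round(v,1) for k,v in m.items()})
def pw(p):
    q=np.linalg.inv(T)@np.r_[p,1]; th=np.arctan2(np.hypot(q[0],q[1]),q[2]); ph=np.arctan2(q[1],q[0]); return [round(m['cx']+m['fx']*th*np.cos(ph)),round(m['cy']+m['fy']*th*np.sin(ph))]
print('handle ends',pw([555-6.5,-357-61.7,61]),pw([555+2.9,-357+27.9,61]),'grip top',pw([555,-357,61]))
for r in silhouettes('wrist','spatula_grip')[:2]: print(r['score'],r['xy'],r['pixels'].sum())
go([555,-357,52],1.466)
E
```

```text
clock: 2.75
eef_pos: [554.5, -357.3, 150.2]
tool_rot: [-3.141, 0.001, 1.465]
force: [0.2, 0.3, -0.1]
width: 42.5
gripper_force: 0.0
{'fx': np.float64(297.3), 'fy': np.float64(297.3), 'cx': np.float64(257.0), 'cy': np.float64(192.9), 'T': array([[ 1.000e+00, -1.000e-01, -0.000e+00,  5.621e+02],
       [-1.000e-01, -9.000e-01, -3.000e-01, -2.771e+02],
       [-0.000e+00,  3.000e-01, -9.000e-01,  3.061e+02],
       [ 0.000e+00,  0.000e+00,  0.000e+00,  1.000e+00]])}
handle ends [259, 252] [259, 158] grip top [259, 190]
0.88 [92.5, 276.9] 1942
0.78 [257.6, 119.3] 7632
xyz [2.1, 1.5, 98.6] ang [-0.001, 0.0014, -0.0033] | pose [ 553.4 -358.8  150.6] [-3.1406e+00  1.4000e-03  1.4627e+00] F [-0.8 -0.5 -0.1] w 42.8 t 2.85
```

View pics/w1.png

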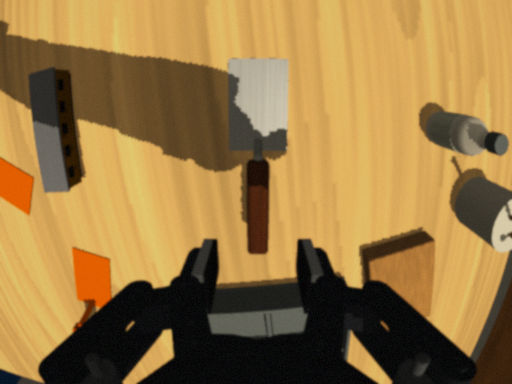

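The handle shows at (258,160)-(258,252), as predicted, under the jaws' centre line. Descend and grip.

```bash
python3 -m creep '[{"jaw":0,"xyz":[1,0,50],"angular":[0,0,0]},{"jaw":0,"xyz":[1,0,80],"angular":[0,0,0]},{"jaw":0,"xyz":[1,0,98],"angular":[0,0,0]},{"jaw":0,"xyz":[1,0,98],"angular":[0,0,0]},{"jaw":-1,"xyz":[1,0,98],"angular":[0,0,0]},{"jaw":-1,"xyz":[1,0,98],"angular":[0,0,0]},{"jaw":-1,"xyz":[1,0,98],"angular":[0,0,0]},{"jaw":-1,"xyz":[1,0,98],"angular":[0,0,0]},{"jaw":-1,"xyz":[1,0,98],"angular":[0,0,0]}]'
python3 - <<'E'
from h import *
go([555,-357,52],1.466)
# pre-insertion pose: tip 20 mm before the near rim, heading along board normal
h=np.radians(100.4); n=np.array([np.cos(h),np.sin(h)])
disc=np.array([565,-87.]); tip=disc-n*(45+20); g=tip-n*122.5; print('grip xy pre',g)
go([*g,55],h)
E
```

```text
clock: 3.98
eef_pos: [555.2, -355.9, 52.7]
tool_rot: [3.141, 0.0, 1.466]
force: [0.5, 0.1, 0.2]
width: -0.2
gripper_force: 0.0
xyz [-1.1, -0.0, 0.7] ang [0.0002, 0.0001, -0.0002] | pose [ 555.2 -355.9   52.7] [3.1414e+00 1.0000e-04 1.4658e+00] F [0.5 0.1 0.2] w -0.2 t 3.98
grip xy pre [ 598.84733973 -271.41965078]
xyz [88.6, 34.6, -2.3] ang [0.0002, 0.0001, -0.2865] | pose [ 555.2 -355.9   52.7] [3.1414e+00 1.0000e-04 1.4658e+00] F [0.5 0.1 0.2] w -0.2 t 3.98
```

```bash
python3 - <<'E'
from h import *
a,d=viewer.get_image('wrist'); b,d2=viewer.get_image('top')
W=cloud('top',d2)
x,y,z=W[...,0],W[...,1],W[...,2]
s=cv2.resize(b[120:240,180:440],(512,236))
cv2.imwrite('pics/w2.png',np.vstack([a,s])[:,:,::-1][:600])
E
```

```text
(no output)
```

View pics/w2.png

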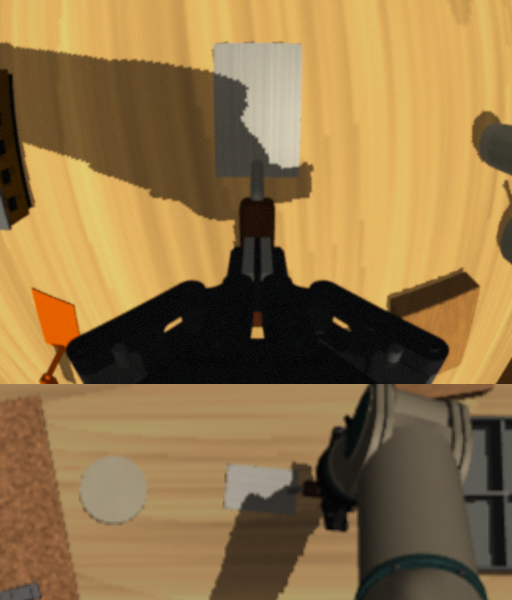

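```bash
python3 - <<'E'
from h import *
a,d=viewer.get_image('wrist')
m=viewer.camera_model('wrist'); T=np.array(m['T']); s=ctrl.read_state(); print(s['width'],s['gripper_force'],s['force'],s['eef_pos'])
def pw(p):
    q=np.linalg.inv(T)@np.r_[p,1]; th=np.arctan2(np.hypot(q[0],q[1]),q[2]); ph=np.arctan2(q[1],q[0]); return [round(m['cx']+m['fx']*th*np.cos(ph)),round(m['cy']+m['fy']*th*np.sin(ph))]
u=np.array([.105,.995])
for n,p in dict(tip=(122.5,2),rear=(27.5,2),hfront=(28,61),hback=(-62,61)).items():
    print(n,pw([*(np.array([555,-357])+u*p[0]),p[1]]))
print('tipsfinger',pw([555.2,-355.9,33.7]),pw([555.2,-355.9+11,33.7]),pw([555.2,-355.9+11,75]),pw([555.2,-345,55]))
# depth along column 257 as world points (fisheye)
for v in range(190,340,6):
    r=np.hypot(0,v-m['cy'])/m['fy']; ray=np.array([0,np.sin(r)*np.sign(v-m['cy']),np.cos(r)]); 
    if d[v,257]>0:
        p=T[:3,:3]@(ray/ray[2]*d[v,257])+T[:3,3]; print(v,p.round(0),end=' ')
E
```

```text
-0.2058743746363804 0.0 [0.15355765 0.08506777 0.98159865] [ 555.05453851 -355.9106668    52.50490724]
tip [258, 40]
rear [258, 174]
hfront [258, 202]
hback [258, 327]
tipsfinger [258, 226] [256, 211] [256, 241] [256, 225]
190 [ 558. -326.   50.] 196 [ 557. -329.   53.] 202 [ 557. -331.   56.] 208 [ 557. -333.   60.] 214 [ 557. -336.   61.] 220 [ 556. -339.   61.] 226 [ 556. -342.   63.] 232 [ 556. -347.   61.] 238 [ 556. -345.   71.] 244 [ 556. -345.   77.] 250 [ 556. -346.   83.] 256 [ 556. -345.   89.] 262 [ 556. -345.   95.] 268 [ 556. -345.  100.] 274 [ 556. -346.  102.] 280 [ 555. -349.  103.] 286 [ 555. -353.  103.] 292 [ 555. -355.  104.] 298 [ 554. -359.  103.] 304 [ 554. -363.  103.] 310 [ 554. -366.  103.] 316 [ 549. -408.   61.] 322 [ 549. -414.   61.] 328 [ 542. -480.   -1.] 334 [ 541. -487.    0.]
```

```bash
python3 -m creep '[{"jaw":-1,"xyz":[0,0,-40],"angular":[0,0,0]},{"jaw":-1,"xyz":[0,0,-40],"angular":[0,0,0]},{"jaw":-1,"xyz":[0,0,-40],"angular":[0,0,0]}]'
python3 - <<'E'
from h import *
a,d=viewer.get_image('wrist')
b,d2=viewer.get_image('scene'); s=cv2.resize(b[140:240,100:300],(512,256))[:216]
cv2.imwrite('pics/w3.png',np.vstack([a,s])[:,:,::-1])
m=viewer.camera_model('wrist'); T=np.array(m['T'])
v,u=np.mgrid[:384,:512]; ru,rv=u-m['cx'],v-m['cy']; rr=np.hypot(ru,rv); th=rr/m['fx']
k=np.tan(th)/np.maximum(rr,1e-6)*d; P=np.stack([ru*k,rv*k,d],-1)@T[:3,:3].T+T[:3,3]
np.save('w3.npy',P)
f=(np.abs(P[...,1]+352)<18)&(np.abs(P[...,0]-556)<25)&(P[...,2]>63)
print(P[f][:,2].min(), np.histogram(P[f][:,2],bins=range(60,160,5)))
E
```

```text
clock: 4.5
eef_pos: [554.8, -355.9, 92.4]
tool_rot: [-3.141, 0.0, 1.466]
force: [0.7, 0.7, -0.2]
width: -0.2
gripper_force: 0.0
106.78694837687979 (array([   0,    0,    0,    0,    0,    0,    0,    0,    0,   43,  175,
        262,  277,  299,  343,  256,  482,  457, 1179]), array([ 60,  65,  70,  75,  80,  85,  90,  95, 100, 105, 110, 115, 120,
       125, 130, 135, 140, 145, 150, 155]))
```

View pics/w3.png

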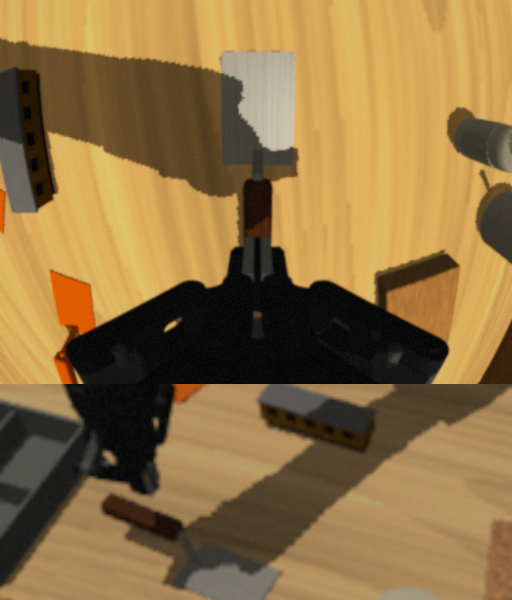

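```bash
python3 - <<'E'
from h import *
for c in ['scene','top']:
    b,d=viewer.get_image(c); W=cloud(c,d); f=(np.abs(W[...,1]+355)<60)&(np.abs(W[...,0]-555)<60)&(W[...,2]>66)&(d>0)
    print(c,np.sort(W[f][:,2])[:8].round(0), np.histogram(W[f][:,2],bins=range(60,260,10))[0])
    g=f&(W[...,2]<135); print(W[g].min(0).round(),W[g].max(0).round(), W[f&(W[...,2]<112)].mean(0).round())
P=np.load('w3.npy'); f=(np.abs(P[...,1]+352)<30)&(np.abs(P[...,0]-556)<60)&(P[...,2]>63)
for z in range(105,165,6):
    q=P[f&(np.abs(P[...,2]-z)<3)]; 
    if len(q): print(z,len(q),q.min(0).round(),q.max(0).round())
E
```

```text
scene [106. 106. 107. 108. 108. 108. 109. 110.] [  0   0   0   0   7  29  35  24  30  85  68  97 105 166 119  72  34  84
 127]
[ 541. -364.  106.] [ 570. -343.  134.] [ 556. -347.  109.]
top [ 67.  67. 110. 111. 114. 114. 116. 116.] [  2   0   0   0   0   9   3   2   1  13  17  19  19 106  34  22  12  16
  39]
[ 542. -349.   67.] [ 562. -331.  135.] [ 555. -343.   89.]
105 5 [ 551. -347.  107.] [ 560. -345.  108.]
111 173 [ 543. -351.  108.] [ 566. -344.  114.]
117 302 [ 541. -351.  114.] [ 568. -344.  120.]
123 324 [ 541. -351.  120.] [ 568. -344.  126.]
129 402 [ 541. -351.  126.] [ 568. -344.  132.]
135 366 [ 541. -351.  132.] [ 568. -344.  138.]
141 522 [ 539. -367.  138.] [ 568. -343.  144.]
147 512 [ 525. -359.  144.] [ 583. -341.  150.]
153 1604 [ 520. -369.  150.] [ 589. -339.  156.]
159 3065 [ 515. -369.  156.] [ 594. -339.  162.]
```

Both cameras agree the fingertips stand at z≈106 while the reported TCP is at 92, not the stated 73: the tool really is 33 mm higher than reported. Thus the jaws shut above the handle. I'll open and go 73 mm down from here.

```bash
python3 -m creep '[{"jaw":0,"xyz":[0,0,0],"angular":[0,0,0]},{"jaw":0,"xyz":[0,0,0],"angular":[0,0,0]},{"jaw":0,"xyz":[0,0,0],"angular":[0,0,0]},{"jaw":0,"xyz":[-1,0,40],"angular":[0,0,0]},{"jaw":0,"xyz":[-1,0,60],"angular":[0,0,0]},{"jaw":0,"xyz":[-1,0,72],"angular":[0,0,0]},{"jaw":0,"xyz":[-1,0,72],"angular":[0,0,0]},{"jaw":-1,"xyz":[-1,0,72],"angular":[0,0,0]},{"jaw":-1,"xyz":[-1,0,72],"angular":[0,0,0]},{"jaw":-1,"xyz":[-1,0,72],"angular":[0,0,0]},{"jaw":-1,"xyz":[-1,0,72],"angular":[0,0,0]},{"jaw":-1,"xyz":[-1,0,72],"angular":[0,0,0]}]'
cat > m.py <<'E'
from h import *
h=np.radians(100.4); n=np.array([np.cos(h),np.sin(h)]); 
E
python3 - <<'E'
from m import *
disc=np.array([565,-87.]); tip=disc-n*65; g=tip-n*122.5
go([*g,22],h)
E
```

```text
clock: 6.2
eef_pos: [555.8, -357.5, 21.7]
tool_rot: [3.14, 0.001, 1.466]
force: [-0.8, -0.6, 6.6]
width: 19.0
gripper_force: 60.2
xyz [90.1, 33.8, -0.4] ang [0.0017, 0.0012, -0.2868] | pose [ 555.8 -357.5   21.7] [3.1397e+00 1.0000e-03 1.4655e+00] F [-0.8 -0.6  6.6] w 19.0 t 6.2
```

```bash
python3 -m creep '[{"jaw":-1,"xyz":[0,0,-15],"angular":[0,0,0]},{"jaw":-1,"xyz":[30,11,-15],"angular":[0,0,-0.1]},{"jaw":-1,"xyz":[60,22,-15],"angular":[0,0,-0.2]},{"jaw":-1,"xyz":[90,34,-15],"angular":[0,0,-0.287]},{"jaw":-1,"xyz":[90,34,-15],"angular":[0,0,-0.287]},{"jaw":-1,"xyz":[90,34,-15],"angular":[0,0,-0.287]}]'
cat > s.py <<'E'
from m import *
import sys
def wcloud():
    m=viewer.camera_model('wrist'); a,d=viewer.get_image('wrist'); T=np.array(m['T'])
    v,u=np.mgrid[:384,:512]; ru,rv=u-m['cx'],v-m['cy']; rr=np.hypot(ru,rv); th=rr/m['fx']
    k=np.tan(th)/np.maximum(rr,1e-6)*d; return a,d,np.stack([ru*k,rv*k,d],-1)@T[:3,:3].T+T[:3,3]
def frame(W,d):
    s=ctrl.read_state(); p=s['eef_pos']; f=R.from_euler('xyz',s['tool_rot']).apply([1,0,0]); f2=f[:2]/np.hypot(*f[:2]); l=np.array([f2[1],-f2[0]])
    q=W[...,:2]-p[:2]; return q@f2,q@l,W[...,2],s   # along, lateral(right), height
E
cat > c.py <<'E'
from s import *
a,d,W=wcloud(); A,L,Z,s=frame(W,d); print(s['eef_pos'].round(1),s['tool_rot'].round(4),'F',s['force'].round(1),'w',round(s['width'],1))
hsv=cv2.cvtColor(a,cv2.COLOR_RGB2HSV)
b=(d>0)&(A>30)&(A<135)&(abs(L)<45)&(Z>7)&(Z<40)
Q=np.stack([A[b],L[b],Z[b]],1); 
c,*_=np.linalg.lstsq(np.c_[Q[:,:2],np.ones(len(Q))],Q[:,2],rcond=None); r=Q[:,2]-np.c_[Q[:,:2],np.ones(len(Q))]@c
k=abs(r)<4; c,*_=np.linalg.lstsq(np.c_[Q[k,:2],np.ones(k.sum())],Q[k,2],rcond=None)
print('wrist blade plane slope along,lat,z0',c.round(4),'n',k.sum(),'ztip',c@[122,0,1],'A',np.percentile(Q[k,0],[0,1,99,100]).round(1),'L',np.percentile(Q[k,1],[0,1,99,100]).round(1))
print('rect',cv2.minAreaRect(Q[k,:2].astype(np.float32)))
# bench reference height near
e=(d>0)&(A>30)&(A<125)&(abs(L)>45)&(abs(L)<75); print('bench z',np.median(Z[e]))
g=(d>0)&(A>125)&(A<260)&(abs(L)<60)&(Z>5)&(Z<14)&(hsv[...,1]<90)
if g.sum()>50: print('disc A,L',cv2.minEnclosingCircle(np.stack([A[g],L[g]],1).astype(np.float32)),np.median(Z[g]))
E
python3 c.py
```

```text
clock: 6.95
eef_pos: [598.2, -270.0, 35.3]
tool_rot: [-3.141, -0.0, 1.755]
force: [-0.1, 0.1, -1.0]
width: 19.0
gripper_force: 59.3
[ 597.8 -271.1   35.2] [-3.1404e+00  3.0000e-04  1.7533e+00] F [ 0.2 -0.7 -1.4] w 19.1
wrist blade plane slope along,lat,z0 [-1.60000e-03 -2.80000e-03  1.59652e+01] n 15165 ztip 15.76915888163633 A [ 30.   31.3 120.9 122.1] L [-31.2 -30.   28.8  29.8]
rect ((76.01868438720703, -0.7192153930664062), (60.89240264892578, 92.09123229980469), 89.92892456054688)
bench z 0.41535145908457594
disc A,L ((144.28207397460938, -2.2534937858581543), 13.29430103302002) 9.912065896520929
```

```bash
sed -i 's/^g=.*/g=(d>0)\&(A>126)\&(A<245)\&(abs(L)<60)\&(Z>6)\&(Z<14)/' c.py; python3 c.py | tail -1; python3 -m creep '[{"jaw":-1,"xyz":[0,0,8],"angular":[0,0,0]},{"jaw":-1,"xyz":[0,0,13],"angular":[0,0,0]},{"jaw":-1,"xyz":[5,0,13],"angular":[0,0,0]},{"jaw":-1,"xyz":[11,0,13],"angular":[0,0,0]},{"jaw":-1,"xyz":[17,0,13],"angular":[0,0,0]},{"jaw":-1,"xyz":[23,0,13],"angular":[0,0,0]},{"jaw":-1,"xyz":[28,0,13],"angular":[0,0,0]},{"jaw":-1,"xyz":[33,0,13],"angular":[0,0,0]},{"jaw":-1,"xyz":[38,0,13],"angular":[0,0,0]},{"jaw":-1,"xyz":[42,0,13],"angular":[0,0,0]},{"jaw":-1,"xyz":[42,0,13],"angular":[0,0,0]}]'
cat > d.py <<'E'
from s import *
a,d,W=wcloud(); A,L,Z,s=frame(W,d); print(s['eef_pos'].round(1),'F',s['force'].round(1),'torque',s['torque'].round(2))
rs=silhouettes('wrist','disc')
for r in rs[:1]:
    p=r['pixels']&(d>0)&(abs(L)<80); Q=np.stack([A[p],L[p]],1).astype(np.float32); z=Z[p]
    c,*_=np.linalg.lstsq(np.c_[Q,np.ones(len(Q))],z,rcond=None)
    print('disc',r['score'],len(Q),'A',np.percentile(Q[:,0],[1,50,99]).round(1),'L',np.percentile(Q[:,1],[1,50,99]).round(1),'z',np.percentile(z,[2,50,98]).round(1),'circ',cv2.minEnclosingCircle(Q),'plane',c.round(3))
b=(d>0)&(abs(L)<20)&(A>100)
for k in range(100,270,6):
    q=b&(abs(A-k)<3); print(k,np.median(Z[q]).round(1) if q.any() else '-',end='; ')
E
python3 d.py
```

```text
disc A,L ((144.55670166015625, -1.2170567512512207), 13.456650733947754) 8.003077502529692
clock: 8.43
eef_pos: [590.6, -229.0, 22.5]
tool_rot: [-3.142, -0.0, 1.753]
force: [0.5, 0.6, -2.2]
width: 19.0
gripper_force: 59.2
[ 590.6 -229.3   22.5] F [ 0.2  0.4 -1.6] torque [-0.08 -0.07 -0.05]
disc 0.64 3686 A [117.6 130.2 139.7] L [-36.7  -1.8  33.1] z [ 6.8 10.4 11.9] circ ((140.10400390625, -1.7141132354736328), 38.595245361328125) plane [ 3.300e-02 -4.000e-03  5.936e+00]
100 3.0; 106 2.9; 112 2.9; 118 3.8; 124 10.4; 130 10.4; 136 10.4; 142 9.6; 148 -; 154 -; 160 -; 166 -; 172 -; 178 -; 184 -; 190 -; 196 -; 202 -; 208 -; 214 -; 220 -; 226 -; 232 -; 238 -; 244 -; 250 -; 256 -; 262 -; 268 -;
```

```bash
python3 -m creep '[{"jaw":-1,"xyz":[4,0,0],"angular":[0,0,0]},{"jaw":-1,"xyz":[7,0,0],"angular":[0,0,0]},{"jaw":-1,"xyz":[9,0,0],"angular":[0,0,0]},{"jaw":-1,"xyz":[10,0,0],"angular":[0,0,0]},{"jaw":-1,"xyz":[10,0,0],"angular":[0,0,0]}]'
python3 d.py | head -2
python3 - <<'E'
from s import *
for c in ['top','scene']:
    b,d=viewer.get_image(c); W=cloud(c,d)
    for r in silhouettes(c,'disc')[:1]:
        v,u=np.nonzero(r['pixels']); q=flatpx(c,np.stack([u,v],1),9); print(c,r['score'],len(q),q.min(0).round(),q.max(0).round(),'far y max at edge dist',np.percentile((q-[0,-120.3])@np.array([-.1863,.9825]),[1,99]).round(1))
for th in range(0,100,10):
    U={0:86,10:86,20:84,30:80,40:76,50:73,60:70,70:68,80:66,90:65}[th]; w=max(0,(U-81)*4/9); t=np.radians(th)
    z0=-9*np.sin(t) if th<24 else -4*np.cos(t); y=-10*np.sin(t)-U*np.cos(t)+w*np.sin(t); z=z0+U*np.sin(t)+w*np.cos(t)
    print(th,'fwd',round(y+86,1),'up',round(z-2.2,1))
E
```

```text
clock: 9.15
eef_pos: [588.8, -219.7, 22.5]
tool_rot: [3.142, -0.0, 1.753]
force: [-0.0, 0.1, -2.9]
width: 18.9
gripper_force: 59.2
[ 588.8 -219.7   22.5] F [ 0.8 -0.1 -2.2] torque [-0.1  -0.05 -0.03]
disc 0.57 3794 A [116.9 129.8 139.3] L [-37.3  -1.8  33.6] z [ 7.6 10.6 12.1] circ ((141.01394653320312, -1.200927734375), 39.85686111450195) plane [ 2.400e-02 -2.000e-03  7.305e+00]
top 0.96 901 [ 517. -104.] [603. -16.] far y max at edge dist [-87.2  -3.2]
scene 0.92 822 [ 517. -104.] [605. -18.] far y max at edge dist [-86.4  -5.8]
0 fwd 0.0 up 0.0
10 fwd -0.0 up 13.4
20 fwd 4.1 up 24.7
30 fwd 11.7 up 34.3
40 fwd 21.4 up 43.6
50 fwd 31.4 up 51.2
60 fwd 42.3 up 56.4
70 fwd 53.3 up 60.3
80 fwd 64.7 up 62.1
90 fwd 76.0 up 62.8
```

```bash
python3 -m creep '[{"jaw":-1,"xyz":[2,0,0],"angular":[0,0,0]},{"jaw":-1,"xyz":[3,0,0],"angular":[0,0,0]},{"jaw":-1,"xyz":[4,0,0],"angular":[0,0,0]},{"jaw":-1,"xyz":[4,0,0],"angular":[0,0,0]}]'; python3 d.py | head -2
```

```text
clock: 9.95
eef_pos: [588.1, -216.0, 22.6]
tool_rot: [3.141, 0.0, 1.753]
force: [0.0, -1.8, -2.2]
width: 18.8
gripper_force: 59.2
[ 588.1 -216.    22.6] F [ 0.8 -0.8 -2.1] torque [-0.47 -0.1   0.01]
disc 0.63 4572 A [114.  128.3 139.2] L [-39.   -1.8  34.9] z [ 5.8 11.4 12.9] circ ((141.26548767089844, -1.7606029510498047), 42.11872482299805) plane [ 2.600e-02 -2.000e-03  7.805e+00]
```

```bash
python3 -m creep '[{"jaw":-1,"xyz":[0,0,-5],"angular":[0,0,0]},{"jaw":-1,"xyz":[0,0,-10],"angular":[0,0,0]},{"jaw":-1,"xyz":[0,0,-15],"angular":[0,0,0]},{"jaw":-1,"xyz":[1,0,-20],"angular":[0,0,0]},{"jaw":-1,"xyz":[3,0,-26],"angular":[0,0,0]},{"jaw":-1,"xyz":[8,0,-34],"angular":[0,0,0]},{"jaw":-1,"xyz":[8,0,-34],"angular":[0,0,0]}]'; python3 d.py; python3 - <<'E'
from h import *
b,d=viewer.get_image('scene'); a=cv2.imread
w,_=viewer.get_image('wrist')
cv2.imwrite('pics/t1.png',np.vstack([w[:300],cv2.resize(b[170:300,170:390],(512,300))])[:,:,::-1])
E
```

```text
clock: 10.92
eef_pos: [587.4, -207.3, 57.5]
tool_rot: [3.14, 0.0, 1.754]
force: [-0.2, -0.4, -2.4]
width: 19.2
gripper_force: 59.3
[ 587.  -207.6   57.1] F [ 0.4  0.1 -1.3] torque [-0.3  -0.01 -0.  ]
disc 0.97 4326 A [115.7 130.  142.8] L [-41.1  -2.   37.2] z [36.  43.3 50.3] circ ((153.26553344726562, -1.861307144165039), 50.11800003051758) plane [ -0.51   -0.    109.269]
100 37.8; 106 37.8; 112 37.7; 118 47.0; 124 47.2; 130 43.8; 136 40.2; 142 37.6; 148 -; 154 -; 160 -; 166 -; 172 -; 178 -; 184 -; 190 -; 196 -; 202 -; 208 -; 214 -; 220 -; 226 -; 232 -; 238 -; 244 -; 250 -; 256 -; 262 -; 268 -;
```

View pics/t1.png

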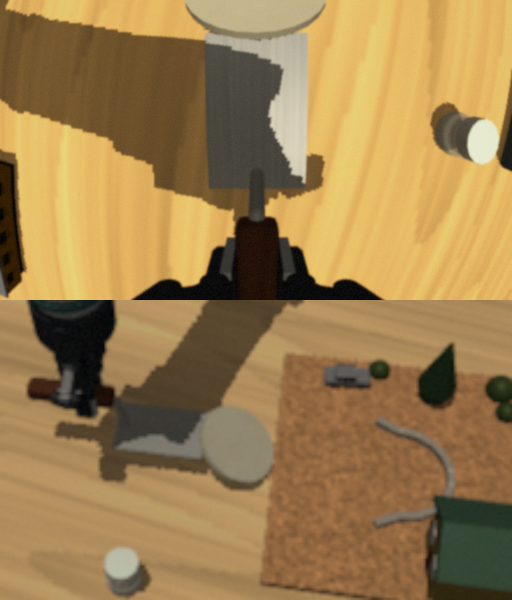

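The roundel is tilted about 28° on the blade tip (255,440 lower picture), its far rim in the board's corner. Continue the arc.

```bash
python3 -m creep '[{"jaw":-1,"xyz":[5,0,-5],"angular":[0,0,0]},{"jaw":-1,"xyz":[9.5,0,-9.5],"angular":[0,0,0]},{"jaw":-1,"xyz":[14.5,0,-13.5],"angular":[0,0,0]},{"jaw":-1,"xyz":[19.5,0,-17],"angular":[0,0,0]},{"jaw":-1,"xyz":[25,0,-20],"angular":[0,0,0]},{"jaw":-1,"xyz":[30,0,-22.5],"angular":[0,0,0]},{"jaw":-1,"xyz":[36,0,-25],"angular":[0,0,0]},{"jaw":-1,"xyz":[41,0,-26.5],"angular":[0,0,0]},{"jaw":-1,"xyz":[41,0,-26.5],"angular":[0,0,0]}]'; python3 d.py
```

```text
clock: 12.25
eef_pos: [579.3, -166.9, 83.1]
tool_rot: [3.141, -0.0, 1.754]
force: [-0.1, -0.3, -0.5]
width: 18.8
gripper_force: 59.3
[ 579.2 -167.4   83. ] F [ 0.   0.  -1.5] torque [-0.11 -0.03 -0.03]
disc 0.94 3024 A [117.3 123.5 151.5] L [-42.3  -1.7  38.4] z [17.7 76.5 86.4] circ ((146.04229736328125, -1.472555160522461), 49.69917297363281) plane [-2.02300e+00  1.60000e-02  3.25827e+02]
100 63.7; 106 63.7; 112 63.6; 118 76.4; 124 84.2; 130 69.8; 136 54.7; 142 39.8; 148 18.8; 154 9.7; 160 10.3; 166 -; 172 -; 178 -; 184 -; 190 -; 196 -; 202 -; 208 -; 214 -; 220 -; 226 -; 232 -; 238 -; 244 -; 250 -; 256 -; 262 -; 268 -;
```

```bash
python3 -m creep '[{"jaw":-1,"xyz":[6,0,-1],"angular":[0,0,0]},{"jaw":-1,"xyz":[11,0,-2],"angular":[0,0,0]},{"jaw":-1,"xyz":[16,0,-2.5],"angular":[0,0,0]},{"jaw":-1,"xyz":[20,0,-2.5],"angular":[0,0,0]},{"jaw":-1,"xyz":[24,0,-2.5],"angular":[0,0,0]},{"jaw":-1,"xyz":[28,0,-2.5],"angular":[0,0,0]},{"jaw":-1,"xyz":[32,0,-2.5],"angular":[0,0,0]},{"jaw":-1,"xyz":[36,0,-2.5],"angular":[0,0,0]},{"jaw":-1,"xyz":[40,0,-2.5],"angular":[0,0,0]},{"jaw":-1,"xyz":[44,0,-2.5],"angular":[0,0,0]},{"jaw":-1,"xyz":[44,0,-2.5],"angular":[0,0,0]}]'; python3 d.py;  python3 - <<'E'
from h import *
b,d=viewer.get_image('scene')
w,_=viewer.get_image('wrist')
cv2.imwrite('pics/t2.png',np.vstack([w[:300],cv2.resize(b[170:300,170:390],(512,300))])[:,:,::-1])
E
```

```text
clock: 13.72
eef_pos: [571.2, -123.9, 85.5]
tool_rot: [3.142, -0.0, 1.753]
force: [0.4, 0.7, -1.1]
width: 19.1
gripper_force: 59.3
[ 571.3 -124.3   85.6] F [ 0.6 -0.6 -1.2] torque [-0.06 -0.02 -0.03]
disc 0.61 3921 A [120.7 143.  157.4] L [-44.   -0.8  41.8] z [16.4 20.4 22.3] circ ((138.66920471191406, -1.0370436906814575), 45.55476760864258) plane [-1.1400e-01 -4.0000e-03  3.6812e+01]
100 66.2; 106 66.1; 112 66.2; 118 66.1; 124 65.4; 130 20.8; 136 20.6; 142 20.7; 148 20.5; 154 20.6; 160 19.4; 166 -; 172 -; 178 -; 184 -; 190 -; 196 -; 202 -; 208 -; 214 -; 220 -; 226 -; 232 -; 238 -; 244 -; 250 -; 256 -; 262 -; 268 -;
```

View pics/t2.png

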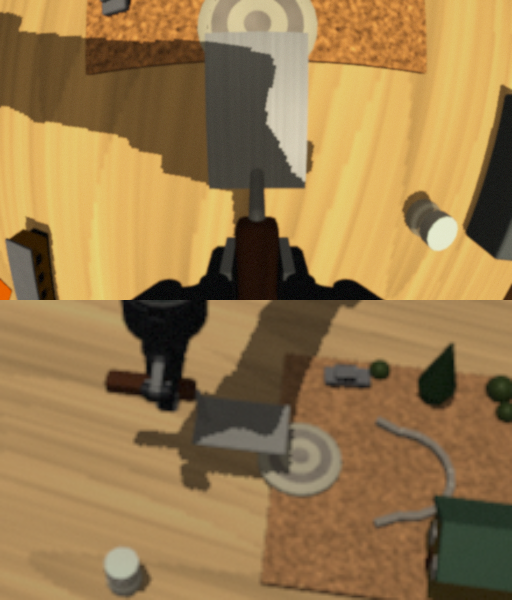

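Face up on the board, at (300,455) lower picture, centred before the kerb. Back off, lower to rim height, and measure.

```bash
python3 -m creep '[{"jaw":-1,"xyz":[-20,0,0],"angular":[0,0,0]},{"jaw":-1,"xyz":[-45,0,0],"angular":[0,0,0]},{"jaw":-1,"xyz":[-45,0,30],"angular":[0,0,0]},{"jaw":-1,"xyz":[-45,0,51],"angular":[0,0,0]},{"jaw":-1,"xyz":[-45,0,51],"angular":[0,0,0]},{"jaw":-1,"xyz":[-45,0,51],"angular":[0,0,0]}]'; python3 d.py
cat > e.py <<'E'
from s import *
s=ctrl.read_state(); p=s['eef_pos']; f=R.from_euler('xyz',s['tool_rot']).apply([1,0,0])[:2]; l=np.array([f[1],-f[0]])
from scipy.optimize import least_squares
for c in ['top','scene']:
    b,d=viewer.get_image(c); W=cloud(c,d); hsv=cv2.cvtColor(b,cv2.COLOR_RGB2HSV)
    for r in silhouettes(c,'disc')[:1]:
        v,u=np.nonzero(r['pixels']); q=flatpx(c,np.stack([u,v],1),17).astype(np.float32); h=cv2.convexHull(q)[:,0]
        k=least_squares(lambda x:np.hypot(*(h-x).T)-45,q.mean(0),loss='soft_l1').x
        print(c,round(r['score'],2),len(q),'disc',k.round(1),'A,L',round((k-p[:2])@f,1),round((k-p[:2])@l,1),'to seat A,L',round((np.array([529.3,116.8])-k)@f,1),round((np.array([529.3,116.8])-k)@l,1))
E
python3 e.py
```

```text
clock: 14.68
eef_pos: [580.0, -169.7, 35.2]
tool_rot: [3.141, 0.001, 1.752]
force: [1.8, 0.1, -1.4]
width: 18.9
gripper_force: 59.2
[ 580.3 -169.5   35.5] F [ 0.3 -0.2 -1. ] torque [-0.05 -0.02  0.01]
disc 0.51 236 A [138.4 139.6 142.7] L [-16.2  -1.2  14.9] z [ 9.4 14.7 18. ] circ ((141.74261474609375, -0.5674028396606445), 16.837772369384766) plane [-1.25100e+00 -2.90000e-02  1.89055e+02]
100 15.7; 106 15.7; 112 15.6; 118 15.6; 124 0.4; 130 0.4; 136 0.5; 142 0.8; 148 0.2; 154 -; 160 -; 166 -; 172 -; 178 -; 184 -; 190 -; 196 -; 202 -; 208 -; 214 -; 220 -; 226 -; 232 -; 238 -; 244 -; 250 -; 256 -; 262 -; 268 -; top 0.59 973 disc [547.4  11.6] A,L 183.9 0.3 to seat A,L 106.7 1.2
scene 0.84 893 disc [549.8  11.7] A,L 183.5 2.6 to seat A,L 107.1 -1.1
```

```bash
python3 -m creep '[{"jaw":-1,"xyz":[10,0,1],"angular":[0,0,0]},{"jaw":-1,"xyz":[16,0,1],"angular":[0,0,0]},{"jaw":-1,"xyz":[23,0,1],"angular":[0,0,0]},{"jaw":-1,"xyz":[30,0,1],"angular":[0,0,0]},{"jaw":-1,"xyz":[37,0,1],"angular":[0,0,0]},{"jaw":-1,"xyz":[44,0,1],"angular":[0,0,0]},{"jaw":-1,"xyz":[51,0,1],"angular":[0,0,0]},{"jaw":-1,"xyz":[58,0,1],"angular":[0,0,0]},{"jaw":-1,"xyz":[65,0,1],"angular":[0,0,0]},{"jaw":-1,"xyz":[72,0,1],"angular":[0,0,0]},{"jaw":-1,"xyz":[78,0,1],"angular":[0,0,0]},{"jaw":-1,"xyz":[78,0,1],"angular":[0,0,0]}]'; python3 d.py|head -2;python3 e.py
```

```text
clock: 16.48
eef_pos: [565.1, -90.8, 33.5]
tool_rot: [-3.141, -0.001, 1.754]
force: [0.2, -0.4, -0.5]
width: 18.9
gripper_force: 59.3
[565.2 -91.2  33.5] F [-0.4  0.9 -0.7] torque [-0.11  0.   -0.02]
disc 0.81 2948 A [121.9 132.4 141. ] L [-31.1   2.6  36.1] z [12.2 18.7 21.6] circ ((142.15846252441406, 2.596149444580078), 37.18628692626953) plane [ 2.020e-01  2.000e-03 -8.213e+00]
top 0.88 950 disc [538.5  74.3] A,L 167.9 3.8 to seat A,L 43.5 -1.4
scene 0.81 991 disc [539.6  73.9] A,L 167.4 4.8 to seat A,L 44.0 -2.4
```

```bash
python3 -m creep '[{"jaw":-1,"xyz":[5,-0.5,0],"angular":[0,0,0]},{"jaw":-1,"xyz":[11,-1,0],"angular":[0,0,0]},{"jaw":-1,"xyz":[17,-1.5,0],"angular":[0,0,0]},{"jaw":-1,"xyz":[23,-2,0],"angular":[0,0,0]},{"jaw":-1,"xyz":[29,-2,0],"angular":[0,0,0]},{"jaw":-1,"xyz":[34,-2,0],"angular":[0,0,0]},{"jaw":-1,"xyz":[39,-2,0],"angular":[0,0,0]},{"jaw":-1,"xyz":[42,-2,0],"angular":[0,0,0]},{"jaw":-1,"xyz":[42,-2,0],"angular":[0,0,0]}]'; python3 d.py|head -2;python3 e.py
```

```text
clock: 17.9
eef_pos: [555.7, -50.4, 33.5]
tool_rot: [3.142, -0.0, 1.753]
force: [0.9, 0.7, -1.7]
width: 19.2
gripper_force: 59.3
[555.7 -50.7  33.5] F [ 0.2 -0.  -1.4] torque [-0.03  0.04  0.02]
disc 0.88 3090 A [121.1 131.9 141.1] L [-28.8   5.4  40. ] z [12.  18.8 21.7] circ ((142.3890838623047, 5.471895217895508), 38.39580154418945) plane [ 0.187  0.007 -6.045]
top 0.8 917 disc [533.1 114.1] A,L 166.3 7.7 to seat A,L 3.3 -3.3
scene 0.88 937 disc [535.4 114.6] A,L 166.4 10.0 to seat A,L 3.3 -5.6
```

```bash
python3 -m creep '[{"jaw":-1,"xyz":[2,0,0],"angular":[0,0,0]},{"jaw":-1,"xyz":[3.5,0,0],"angular":[0,0,0]},{"jaw":-1,"xyz":[5,0,0],"angular":[0,0,0]},{"jaw":-1,"xyz":[5,0,0],"angular":[0,0,0]}]'; python3 e.py;  python3 - <<'E'
from h import *
b,d=viewer.get_image('scene'); t,_=viewer.get_image('top')
cv2.imwrite('pics/p1.png',np.hstack([cv2.resize(b[200:290,290:400],(420,344),interpolation=cv2.INTER_CUBIC),cv2.resize(t[140:240,100:200],(344,344),interpolation=cv2.INTER_CUBIC)])[:,:,::-1])
E
```

```text
clock: 18.7
eef_pos: [554.8, -46.0, 33.5]
tool_rot: [-3.142, 0.0, 1.753]
force: [0.7, -1.5, -0.3]
width: 19.0
gripper_force: 59.3
top 0.82 980 disc [531.  119.6] A,L 167.2 6.7 to seat A,L -2.4 -2.2
scene 0.63 942 disc [533.3 116.6] A,L 163.9 8.3 to seat A,L 0.9 -3.9
```

View pics/p1.png

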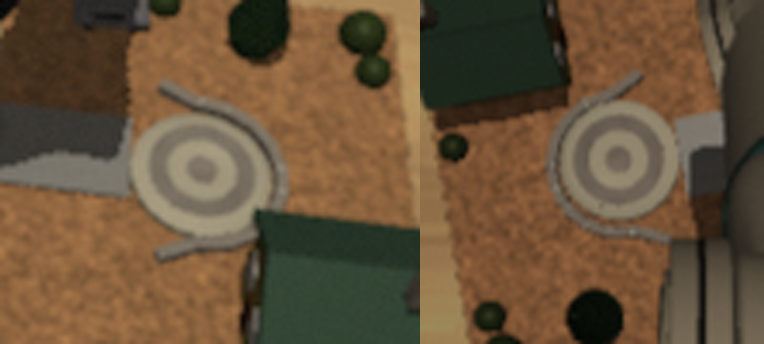

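The disc sits inside the kerb, touching its +x flank (upper left in the right view), with a 2–3 mm gap on the other side; push a little more, biased left.

```bash
python3 -m creep '[{"jaw":-1,"xyz":[1,-1,0],"angular":[0,0,0]},{"jaw":-1,"xyz":[1.5,-3,0],"angular":[0,0,0]},{"jaw":-1,"xyz":[2,-5,0],"angular":[0,0,0]},{"jaw":-1,"xyz":[2.5,-6,0],"angular":[0,0,0]},{"jaw":-1,"xyz":[2.5,-6,0],"angular":[0,0,0]}]'; python3 d.py|head -1; python3 e.py
cat > k.py <<'E'
from s import *
from scipy.optimize import least_squares
# kerb fit in board frame: only grey pixels 47..56 from candidate centre, semicircle on +n side
for c in ['top','scene']:
    im=cv2.imread(f'pics/{c}0.png'); hsv=cv2.cvtColor(im,cv2.COLOR_BGR2HSV).astype(int); 
    v,u=np.mgrid[:384,:512]; q=flatpx(c,np.stack([u.ravel(),v.ravel()],1),17); sat=hsv[...,1].ravel()
    best=[]
    l=np.array([n[1],-n[0]])
    for da in np.arange(-6,6.1,.5):
        for dl in np.arange(-6,6.1,.5):
            o=np.array([529.3,116.8])+da*n+dl*l; r=q-o; R_=np.hypot(*r.T); a=r@n
            ring=(abs(R_-51.5)<3.5)&(a>0); best.append((sat[ring].mean(),da,dl))
    best.sort(); print(c,[tuple(np.round(b,1)) for b in best[:4]],np.array([529.3,116.8])+best[0][1]*n+best[0][2]*l)
E
python3 k.py
```

```text
clock: 19.62
eef_pos: [548.7, -45.2, 33.7]
tool_rot: [3.141, 0.001, 1.752]
force: [1.5, -2.5, -0.8]
width: 18.9
gripper_force: 59.4
[548.8 -45.2  33.7] F [ 1.4 -2.3 -0.3] torque [-0.75 -0.34 -0.13]
scene 0.68 980 disc [529.9 118.4] A,L 164.3 11.0 to seat A,L -1.5 -0.9
top [(np.float64(61.0), np.float64(0.0), np.float64(-0.5)), (np.float64(61.1), np.float64(-0.5), np.float64(-1.0)), (np.float64(61.1), np.float64(-0.5), np.float64(-1.5)), (np.float64(61.2), np.float64(0.0), np.float64(-1.5))] [528.80821426 116.70974043]
scene [(np.float64(55.2), np.float64(0.5), np.float64(0.0)), (np.float64(55.3), np.float64(1.0), np.float64(-0.5)), (np.float64(55.3), np.float64(0.5), np.float64(-0.5)), (np.float64(55.4), np.float64(1.0), np.float64(0.0))] [529.20974043 117.29178574]
```

```bash
python3 -m creep '[{"jaw":-1,"xyz":[-8,0,0],"angular":[0,0,0]},{"jaw":-1,"xyz":[-30,0,-3],"angular":[0,0,0]},{"jaw":-1,"xyz":[-75,0,-3],"angular":[0,0,0]},{"jaw":-1,"xyz":[-130,0,-3],"angular":[0,0,0]},{"jaw":-1,"xyz":[-185,0,-3],"angular":[0,0,0]},{"jaw":-1,"xyz":[-230,0,-3],"angular":[0,0,0]},{"jaw":-1,"xyz":[-230,0,-3],"angular":[0,0,0]},{"jaw":-1,"xyz":[-230,0,-3],"angular":[0,0,0]}]'; python3 e.py; python3 c.py;  python3 - <<'E'
from h import *
b,d=viewer.get_image('scene'); t,_=viewer.get_image('top')
cv2.imwrite('pics/p2.png',np.hstack([cv2.resize(b[200:290,290:400],(420,344),interpolation=cv2.INTER_CUBIC),cv2.resize(t[140:240,100:200],(344,344),interpolation=cv2.INTER_CUBIC)])[:,:,::-1])
E
```

```text
clock: 20.92
eef_pos: [589.4, -269.4, 35.9]
tool_rot: [-3.141, -0.003, 1.753]
force: [-0.7, 0.6, -1.1]
width: 19.0
gripper_force: 59.3
top 0.67 934 disc [529.8 121.4] A,L 395.1 12.3 to seat A,L -4.4 -1.3
scene 0.76 889 disc [531.4 119.4] A,L 392.9 13.6 to seat A,L -2.2 -2.5
[ 590.2 -269.3   36.6] [-3.1415e+00 -8.0000e-04  1.7550e+00] F [-0.9 -0.1 -1.8] w 18.8
wrist blade plane slope along,lat,z0 [ 0.0000e+00 -2.2000e-03  1.7199e+01] n 15083 ztip 17.20052885982885 A [ 30.   31.2 120.2 121.6] L [-31.7 -30.5  28.3  29.2]
rect ((75.75523376464844, -1.2288169860839844), (60.70988845825195, 91.58466339111328), 89.88069152832031)
bench z 0.41411282805890437
```

View pics/p2.png

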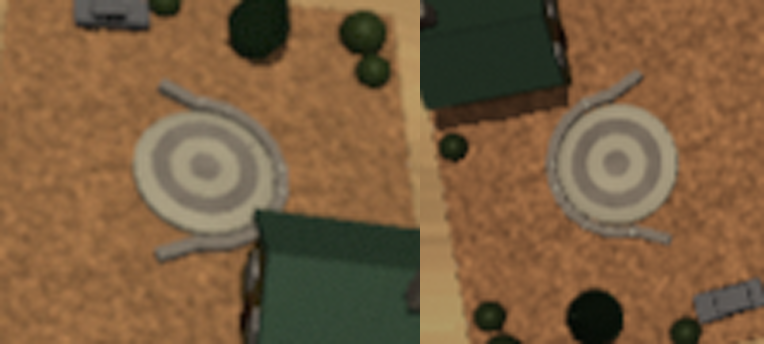

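The disc sits against the kerb's closed back, in both views ((615,163) right). Lay the spatula down.

```bash
python3 -m creep '[{"jaw":-1,"xyz":[0,0,8],"angular":[0,0,0]},{"jaw":-1,"xyz":[0,0,12],"angular":[0,0,0]},{"jaw":-1,"xyz":[0,0,14],"angular":[0,0,0]},{"jaw":-1,"xyz":[0,0,14.5],"angular":[0,0,0]},{"jaw":-1,"xyz":[0,0,14.5],"angular":[0,0,0]},{"jaw":-0.3,"xyz":[0,0,14.5],"angular":[0,0,0]},{"jaw":-0.1,"xyz":[0,0,14.5],"angular":[0,0,0]},{"jaw":0,"xyz":[0,0,14.5],"angular":[0,0,0]},{"jaw":0,"xyz":[0,0,14.5],"angular":[0,0,0]},{"jaw":0,"xyz":[0,0,0],"angular":[0,0,0]},{"jaw":0,"xyz":[0,0,-40],"angular":[0,0,0]},{"jaw":0,"xyz":[0,0,-90],"angular":[0,0,0]}]'
python3 -m creep '[{"jaw":0,"xyz":[-30,0,-30],"angular":[0,0,0]},{"jaw":0,"xyz":[-80,0,-50],"angular":[0,0,0]},{"jaw":0,"xyz":[-80,0,-50],"angular":[0,0,0]},{"jaw":0,"xyz":[-80,0,-50],"angular":[0,0,0]}]'; python3 e.py
python3 - <<'E'
from h import *
t,d=viewer.get_image('top'); cv2.imwrite('pics/f.png',cv2.resize(t,(800,600))[:,:,::-1])
W=cloud('top',d)
for r in silhouettes('top','spatula')[:4]:
    q=W[r['pixels']&(d>0)]; print(np.round(r['xy']),np.median(q,0).round(),np.percentile(q[:,2],[5,95]).round())
E
```

```text
clock: 22.78
eef_pos: [589.5, -270.7, 127.8]
tool_rot: [-3.141, -0.001, 1.753]
force: [0.1, 0.5, -0.2]
width: 42.6
gripper_force: 0.0
clock: 23.28
eef_pos: [604.3, -349.0, 176.9]
tool_rot: [3.141, -0.001, 1.753]
force: [-0.6, 1.6, -0.1]
width: 42.9
gripper_force: 0.0
top 0.95 986 disc [528.4 119.7] A,L 474.6 10.1 to seat A,L -3.0 0.3
[326. 296.] [ 241. -318.    2.] [-3.  5.]
[290. 161.] [ 585. -215.    2.] [-2. 62.]
```

View pics/f.png

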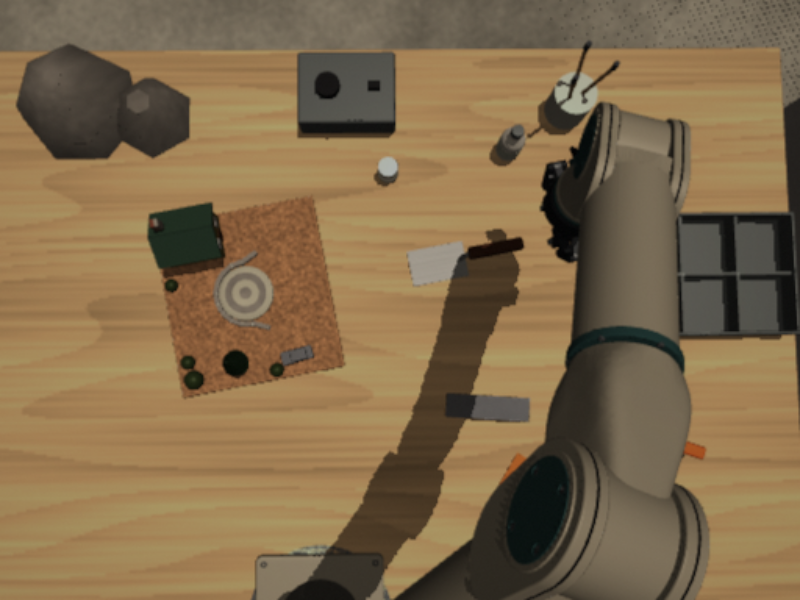

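The disc is home in the kerb at (244,292), face up. The spatula stands flat on the bench at (437,263), well clear of the board, and the models and jars are where they were. The arm is free of everything.

```bash
python3 -c "
from cell import ctrl
print(ctrl.finish_job())"
```

```text
the job is handed in; nothing more can be done
None
```

The roundel is turned face up and pushed home in the kerb, the spatula lies flat on the bench clear of the board, nothing else was moved, and the job was handed in at about 23 s (limit 67 s).

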